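# Refit the drain plate inside a parts washer

### The arm

A 6-joint arm with a two-finger parallel gripper is mounted at the origin on a cart in front of the work surface, level with it; the furniture and walls round the work are solid. World frame = base frame: x ahead of the robot, y to its left, z up, the work surface at z = 0. Lengths are in m, angles in rad, forces in N, time in s.
With the tool pointing down it reaches from about 0.425 to 0.95 m from the base axis. Payload 3.5 kg.
Tool frame: the origin (TCP) lies on the centre line of the jaws, within the pads' length; the fingertips stand 8 mm ahead of it and the grasp point (between the pads) lies 11 mm behind it; z points along the fingers, y is the line along which they close (so a half turn about z gives the same grasp; the last joint's range is limited). The gripper opens to 85 mm and grips with 20 to 120 N. Pads are 22 mm wide; open, the fingers measure 114 mm over their backs; the gripper's body (76 mm by 85 mm) begins 54 mm behind the grasp point. The pads swing forward as they close: fully open they stand 13 mm farther back than shut.
Start: joints at [1.062, 0.286, 1.577, -0, 1.279, -0.15], TCP at [0.237, 0.632, 0.239] pointing down, gripper open.
Joint ranges: [-2.77, 2.77], [-0.9, 2.22], [0.21, 2.48], [-1.53, 4.67], [0.24, 2.81], [-2.84, 2.84]. Speed limits (rad/s): [2.79, 2.79, 3.14, 3.14, 3.14, 3.14].

### API

Orientations are given as a unit quaternion [x, y, z, w].
In Python, from plant import ctrl gives the robot as it stands. The module is installed in compiled form; this text tells all that it offers.
- The arm moves only by the tool send_rows, never from a script. Its argument "steps" is a list of rows, each a list of 5 numbers: the shift along the tool's x, y, z in m, then the turn about the tool's z in degrees, then the opening, from -1 (shut) to 1 (fully open). A call has 1 to 12 rows; each row is the pose to reach, as a shift and turn from the pose commanded when the call began, along the tool's axes at that moment; what a row does not reach only later rows make up. A row lasts 1/10 s, in which the tool goes at most 50 mm and 8.59 degrees, less where a joint would pass 70% of its speed; a pose out of reach is approached as far as the arm can. A call with a gripper value outside its range is refused whole. The fingers move at their own pace and stop on an object; "squeeze" is the grip in N (left out, the last holds). Time passes only in rows, so rows that repeat a pose let the fingers close. It gives the time, the measured TCP pose, the force, the opening and the grip force at its end, in the units of the state.
- ctrl.get_state(): the state, without advancing time (a new reading comes with each control period).
- ctrl.read_camera(name): name is "scene" or "top" or "wrist"; returns the picture (480x640x3 uint8, red, green, blue); there is no depth.
- ctrl.calibration(name): a dict with "intrinsics" (3x3 intrinsics, pixels), "extrinsics" (4x4, takes a point from world to camera coordinates); the wrist camera has in their place "tool_from_camera" (4x4, takes a point from camera to tool coordinates, whose origin is the TCP and whose axes are the flange's). Camera axes: x right, y up, looking along -z (the intrinsics and any distortion apply to the point x, -y, -z); pixel columns grow to the right and rows downward; lengths in m; the calibration is good to about 2 mm. The wrist camera is an equidistant fisheye: a pixel r from the principal point sees the ray r / f radians off the axis. A picture is of the moment at which its call begins: read the wrist's pose just before it. calibration takes no time and is no camera call.
- ctrl.sign_off(): hands the job in; it is judged then, once.
The state is a dict: "time": time; "qpos": joint angles; "dq": joint speeds; "joint_efforts": joint torques, N m; "eef_pos": TCP position; "tcp_rot": TCP orientation; "contact_force": force on the tool from outside, world axes, zero at the start; "wrist_torque": the same for the moment, N m; "opening": opening from 0.0 (shut) to 1.0 (fully open); "finger_force": force on a finger pad.
Only numpy, scipy, OpenCV 4.12 (cv2) and the standard library are available. Lean on these libraries where they do the work, as an engineer would, in place of code of your own. Each camera call takes 0.05 s, during which the arm holds its last target. There are 200 camera calls.

### The job

Put the slotted steel drain plate with the red handle back into the empty green parts-washer basin. It is longer than the opening, so tip it, feed one end under an end lip, then lower the other end and centre the plate so that it lies flat on both ledges with both ends under the lips; let go of it. Leave the solid yellow cover plate with the black handle where it lies.

Things in the scene. Friction and masses are not known exactly. Their poses are not given: they have to be found in the camera images.
- drain_plate_handle (a point): Slotted bare-steel drain plate with a red handle, 150 x 84 x 5 mm, loose, 0.3 kg, lying flat. Point: centre of its grip bar (72 long, 12 wide, 14 tall, along the plate's length on two thin posts), over the plate's centre and 41 mm above its underside; x along the length, y across, z up.
- cover_plate_handle (a point): Solid yellow cover plate with a black handle, not to be used, 150 x 84 x 5 mm, loose, 0.3 kg, lying flat. Point: centre of its grip bar (72 long, 12 wide, 14 tall, along the plate's length on two thin posts), over the plate's centre and 41 mm above its underside; x along the length, y across, z up.
- basin_seat (a point): Seat of the green basin (fixed to the bench): its centre at the level of the ledge tops, 32 mm above the bench; x along its length, y across, z up. Cavity 204 x 104 mm, walls 4 mm. A ledge at each end covers |x| 40 to 102 mm, full width. The two ends are alike; either may be fed first. With the plate seated centrally its grip bar's centre is 41 mm above this point.
- basin_opening (a point): Centre of the basin's top opening, level with the tops of the end lips, 62 mm above the bench and 30 mm above the ledges; axes as the seat's. The opening is 124 mm (x) by 104 mm (y). Each end lip is 4 mm thick and reaches 40 mm in from the end wall; its underside is 26 mm above the ledge. A centred plate has 13 mm of each end under a lip.

How it is judged:
By the outcome, as a careful person would: the job done as asked, in the order asked, and still so for the second after the job is handed in, with the robot touching nothing.
It also fails if it takes over 42 s, if anything falls off the work surface, if the arm or the gripper's body presses on something with over 40 N, if the wrist force passes 120 N, or if a joint passes its speed limit or range.

## Working session

There is one attempt and no reset: what is moved stays moved. The work goes in short steps, Python scripts to look and compute and a tool call to move; the robot and the scene stay as the last step left them, time stands still between calls to the robot, and variables do not carry over. Pictures are saved under pics/ and viewed, at most 10 in all, crops included, and the job is handed in when it is done.

Besides the shell and the picture viewer there is one more tool, called after ">>>" by a JSON object that holds its "method" and its "body", one argument or row to a line. send_rows: Moves the arm, as the interface text tells. Its arguments: {"type":"object","properties":{"steps":{"type":"array","items":{"type":"array","items":{"type":"number"}}},"squeeze":{"type":"number"}},"required":["steps"]}

```bash
mkdir -p pics; cat > h.py <<'E'
import numpy as np,cv2
from plant import ctrl
def shot(n,f):
    im=ctrl.read_camera(n); cv2.imwrite(f'pics/{f}.png',im[:,:,::-1]); return im
def ray(n,px,T=None):
    c=ctrl.calibration(n);K=np.array(c['intrinsics']);
    E=np.linalg.inv(np.array(c['extrinsics']))
    d=np.linalg.inv(K)@[px[0],px[1],1]; d=E[:3,:3]@[d[0],-d[1],-d[2]]
    return E[:3,3],d/np.linalg.norm(d)
def onz(n,px,z):
    o,d=ray(n,px); return o+d*(z-o[2])/d[2]
def meet(a,pa,b,pb):
    o1,d1=ray(a,pa);o2,d2=ray(b,pb)
    s=np.linalg.lstsq(np.c_[d1,-d2],o2-o1,rcond=None)[0]
    p,q=o1+s[0]*d1,o2+s[1]*d2
    return (p+q)/2,np.linalg.norm(p-q)
E
python3 - <<'E'
from h import *
np.set_printoptions(precision=4,suppress=True)
for n in('scene','top'):
    shot(n,n+'0'); print(ctrl.calibration(n))
print(ctrl.calibration('wrist'));print(ctrl.get_state())
E
```

```text
{'intrinsics': array([[543.9872,   0.    , 327.296 ],
       [  0.    , 543.9872, 243.8674],
       [  0.    ,   0.    ,   1.    ]]), 'extrinsics': array([[-0.481 ,  0.8766,  0.0119,  0.1846],
       [-0.4141, -0.2392,  0.8782,  0.145 ],
       [ 0.7727,  0.4175,  0.4781, -1.3377],
       [ 0.    ,  0.    ,  0.    ,  1.    ]])}
{'intrinsics': array([[507.5758,   0.    , 323.1348],
       [  0.    , 507.5758, 246.7292],
       [  0.    ,   0.    ,   1.    ]]), 'extrinsics': array([[-0.0266, -0.9996,  0.0028,  0.0859],
       [ 0.9796, -0.0255,  0.1995, -0.5437],
       [-0.1994,  0.008 ,  0.9799, -0.8269],
       [ 0.    ,  0.    ,  0.    ,  1.    ]])}
{'intrinsics': array([[371.6483,   0.    , 320.3258],
       [  0.    , 371.6483, 240.937 ],
       [  0.    ,   0.    ,   1.    ]]), 'tool_from_camera': array([[-0.0005,  0.9565,  0.2918,  0.0737],
       [ 1.    ,  0.0003,  0.0006, -0.    ],
       [ 0.0005,  0.2918, -0.9565, -0.1356],
       [ 0.    ,  0.    ,  0.    ,  1.    ]])}
{'time': 0.1, 'qpos': array([ 1.062 ,  0.2871,  1.578 ,  0.    ,  1.2786, -0.15  ]), 'dq': array([ 0.0004, -0.0004, -0.0038, -0.    , -0.002 ,  0.    ]), 'joint_efforts': array([  0.0017, -40.7302, -29.3696,  -0.0001,   0.0034,   0.    ]), 'eef_pos': array([0.2367, 0.6315, 0.2381]), 'tcp_rot': array([ 0.1785,  0.9839, -0.001 , -0.0004]), 'contact_force': array([ 0.3585,  0.3649, -0.1931]), 'wrist_torque': array([ 0.0214,  0.0312, -0.0024]), 'finger_force': 0.0, 'opening': 0.9997994847957425}
```

View pics/scene0.png

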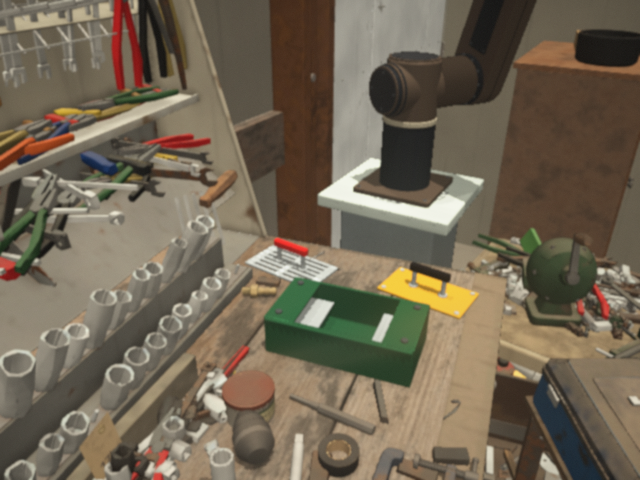

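View pics/top0.png

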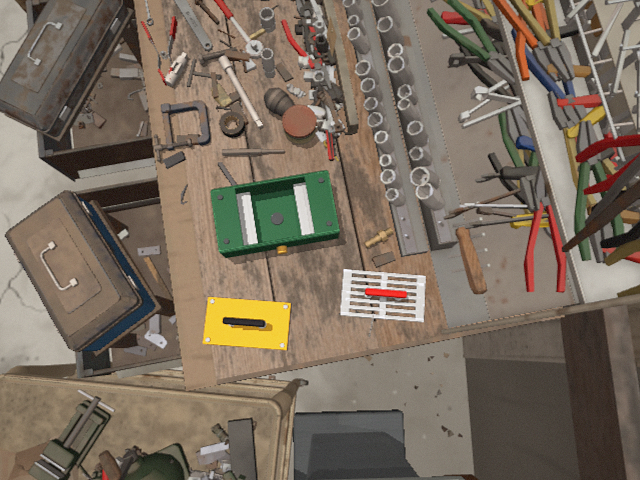

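The scene view shows the red handle near (291,247), the yellow cover near (430,272) and the basin between about (265,280) and (430,380). In the top view the red bar is at about (386,294), the basin centre at about (277,213), and the yellow cover at about (245,323). Next I measure the bar and the basin in both views.

```bash
cat > m.py <<'E'
from h import *
np.set_printoptions(precision=4,suppress=True)
I={n:cv2.imread(f'pics/{n}0.png') for n in('scene','top')}
box={'scene':(265,230,320,265),'top':(340,265,430,325)}
gb={'scene':(255,270,440,385),'top':(200,160,350,265)}
R={};G={}
for n,im in I.items():
    h=cv2.cvtColor(im,cv2.COLOR_BGR2HSV)
    red=(((h[...,0]<8)|(h[...,0]>172))&(h[...,1]>150)&(h[...,2]>90)).astype(np.uint8)
    grn=((h[...,0]>50)&(h[...,0]<85)&(h[...,1]>90)).astype(np.uint8)
    for m,b,D in((red,box,R),(grn,gb,G)):
        x0,y0,x1,y1=b[n]; k=np.zeros_like(m);k[y0:y1,x0:x1]=m[y0:y1,x0:x1]
        c=max(cv2.findContours(k,0,1)[0],key=cv2.contourArea); D[n]=c
    print(n,'red',cv2.minAreaRect(R[n]),'green poly',cv2.approxPolyDP(cv2.convexHull(G[n]),4,True)[:,0].tolist())
p,e=meet('scene',cv2.minAreaRect(R['scene'])[0],'top',cv2.minAreaRect(R['top'])[0]); print('bar',p,e)
b=cv2.boxPoints(cv2.minAreaRect(R['top']));w=np.array([onz('top',q,.045) for q in b]);print(w)
E
python3 m.py
python3 - <<'E'
import cv2
im=cv2.imread('pics/top0.png')[150:340,190:440]
a=cv2.resize(im,None,fx=3,fy=3,interpolation=2)
cv2.imwrite('pics/topc.png',a)
E
```

```text
scene red ((290.4588928222656, 246.10960388183594), (35.814598083496094, 8.544004440307617), 20.556045532226562) green poly [[265, 316], [295, 279], [427, 306], [410, 355], [284, 334]]
top red ((385.43798828125, 292.744873046875), (41.356651306152344, 6.7266845703125), 4.763641834259033) green poly [[327, 171], [337, 237], [226, 257], [219, 251], [212, 190]]
bar [ 0.4639 -0.0333  0.0403] 0.0025597945973133817
[[ 0.4621  0.0023  0.045 ]
 [ 0.4737  0.0008  0.045 ]
 [ 0.4659 -0.07    0.045 ]
 [ 0.4543 -0.0684  0.045 ]]
```

View pics/topc.png

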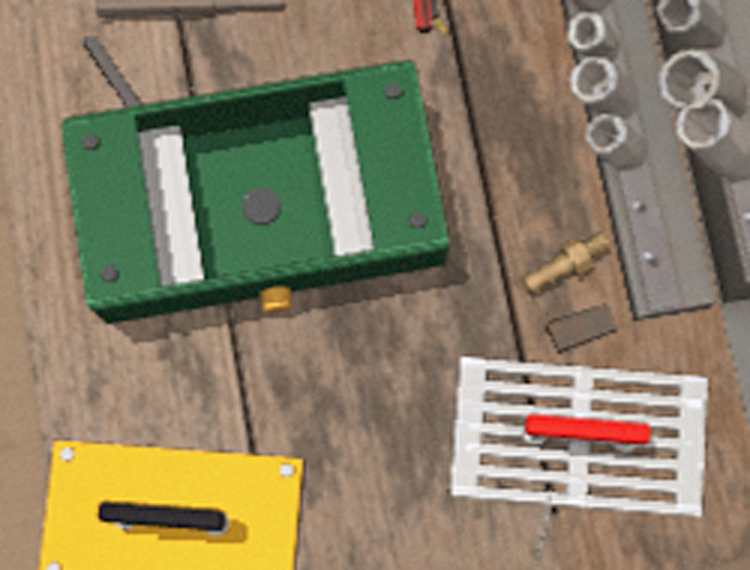

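The crop shows the basin top corners at about (63,118), (413,62), (447,240) and (90,302). The ledges show white through the opening, and the red bar is clear of any clutter.

```bash
python3 - <<'E'
from h import *
np.set_printoptions(precision=4,suppress=True)
c=np.array([(63,118),(413,62),(447,240),(90,300)])/3.+[190,150]
w=np.array([onz('top',q,.062) for q in c]);print(w,w.mean(0))
print([np.linalg.norm(w[i]-w[i-1]) for i in range(4)])
d=w[1]+w[2]-w[0]-w[3];print('axis deg',np.degrees(np.arctan2(-d[1],-d[0])))
# opening from inner: corners 
o=np.array([(135,115),(345,82),(372,250),(165,285)])/3.+[190,150]
print(meet('scene',(295,279),'top',c[2]),meet('scene',(427,306),'top',c[3]))
im=cv2.imread('pics/scene0.png')[265:395,250:450]
cv2.imwrite('pics/scc.png',cv2.resize(im,None,fx=4,fy=4,interpolation=2))
E
```

```text
[[0.6526 0.2663 0.062 ]
 [0.6819 0.0599 0.062 ]
 [0.5732 0.0433 0.062 ]
 [0.5432 0.2489 0.062 ]] [0.6127 0.1546 0.062 ]
[np.float64(0.11077399041533258), np.float64(0.20851077955401998), np.float64(0.11000716466432105), np.float64(0.20783018106003082)]
axis deg 98.19170132623807
(array([0.574 , 0.0444, 0.0555]), np.float64(0.003021596653454579)) (array([0.5439, 0.2505, 0.0575]), np.float64(0.001306732723406637))
```

>>> {"method": "send_rows", "body": {
  "steps": [
    [0.0,-0.05,0.0,0,1],
    [-0.03,-0.1,0.0,8,1],
    [-0.06,-0.15,0,16,1],
    [-0.09,-0.19,0,24,1],
    [-0.13,-0.23,0,32,1],
    [-0.17,-0.26,0,40,1],
    [-0.21,-0.29,0,48,1],
    [-0.25,-0.32,0,56,1]
  ]
}}

```text
time: 0.9
eef_pos: [0.3467, 0.262, 0.2391]
tcp_rot: [0.621, 0.783, 0.0, 0.0]
contact_force: [0.4, -0.1, 0.6]
opening: 1.002
finger_force: 0.0
```

>>> {"method": "send_rows", "body": {
  "steps": [
    [-0.03,0.035,0,4,1],
    [-0.075,0.05,0,10,1],
    [-0.125,0.055,0.01,15,1],
    [-0.175,0.055,0.02,19.5,1],
    [-0.225,0.05,0.04,19.5,1],
    [-0.27,0.045,0.06,19.5,1],
    [-0.31,0.04,0.08,19.5,1],
    [-0.336,0.039,0.09,19.5,1],
    [-0.336,0.039,0.09,19.5,1],
    [-0.336,0.039,0.09,19.5,1]
  ]
}}

```text
time: 1.9
eef_pos: [0.4622, -0.0541, 0.1488]
tcp_rot: [0.744, 0.668, -0.0, -0.001]
contact_force: [0.5, -0.5, 0.0]
opening: 1.001
finger_force: 0.0
```

```bash
cat >> h.py <<'E'
from scipy.spatial.transform import Rotation as Ro
def wray(px,s):
    c=ctrl.calibration('wrist');K=np.array(c['intrinsics']);T=np.array(c['tool_from_camera'])
    u,v=(px[0]-K[0,2])/K[0,0],(px[1]-K[1,2])/K[1,1]; r=np.hypot(u,v)+1e-12
    d=np.array([u/r*np.sin(r),-v/r*np.sin(r),-np.cos(r)])
    R=Ro.from_quat(s['tcp_rot']).as_matrix()
    return R@T[:3,3]+s['eef_pos'],R@T[:3,:3]@d
def wonz(px,z,s):
    o,d=wray(px,s); return o+d*(z-o[2])/d[2]
def totool(p,s): return Ro.from_quat(s['tcp_rot']).inv().apply(np.array(p)-s['eef_pos'])
def redmask(im):
    h=cv2.cvtColor(im,cv2.COLOR_RGB2HSV)
    return (((h[...,0]<8)|(h[...,0]>172))&(h[...,1]>150)&(h[...,2]>90)).astype(np.uint8)
E
python3 - <<'E'
from h import *
np.set_printoptions(precision=4,suppress=True)
s=ctrl.get_state();print(s['eef_pos'],s['tcp_rot'],s['qpos'])
im=shot('wrist','w1')
k=redmask(im);c=max(cv2.findContours(k,0,1)[0],key=cv2.contourArea)
r=cv2.minAreaRect(c);print(r)
b=np.array([wonz(q,.048,s) for q in cv2.boxPoints(r)]);print(b,b.mean(0));print(np.array([totool(q,s) for q in b]))
E
```

```text
[ 0.4622 -0.0541  0.1488] [ 0.744   0.6682 -0.0002 -0.0008] [-0.3353 -0.087   2.1557  0.0004  1.0745 -0.2281]
((321.0, 212.5), (105.0, 18.0), 90.0)
[[ 0.4634  0.0017  0.048 ]
 [ 0.4747  0.0005  0.048 ]
 [ 0.4676 -0.0698  0.048 ]
 [ 0.4554 -0.0685  0.048 ]] [ 0.4653 -0.034   0.048 ]
[[ 0.0556 -0.0046  0.1009]
 [ 0.0556  0.0068  0.1008]
 [-0.0151  0.0072  0.1008]
 [-0.0151 -0.0051  0.1008]]
```

View pics/w1.png

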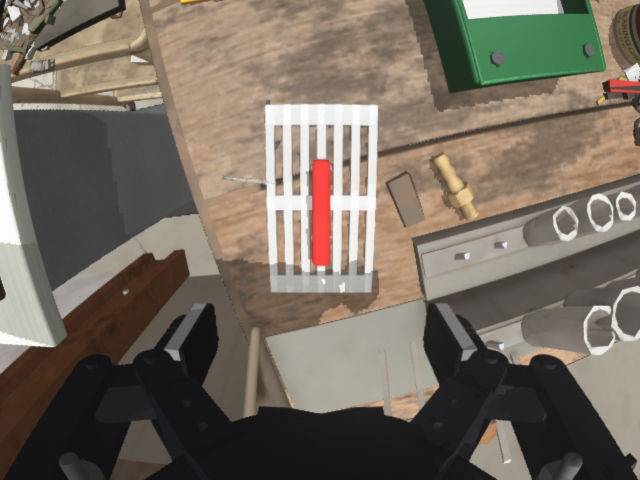

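The wrist view shows the red bar vertical in the image, from (321,160) to (321,265), in line with the tool x axis and about 1 mm off the jaw centre line. The tool box rail starts at about (415,240), clear of half-closed fingers. I'll go down on the near (-y) end of the bar.

>>> {"method": "send_rows", "body": {
  "squeeze": 20,
  "steps": [
    [-0.003,0.001,0.03,0,-0.1],
    [-0.003,0.001,0.06,0,-0.1],
    [-0.003,0.001,0.09,0,-0.1],
    [-0.003,0.001,0.117,0,-0.1],
    [-0.003,0.001,0.117,0,-0.1],
    [-0.003,0.001,0.117,0,-1],
    [-0.003,0.001,0.117,0,-1],
    [-0.003,0.001,0.117,0,-1],
    [-0.003,0.001,0.117,0,-1],
    [-0.003,0.001,0.117,0,-1]
  ]
}}

```text
time: 2.95
eef_pos: [0.4647, -0.057, 0.0342]
tcp_rot: [0.744, 0.669, 0.001, 0.001]
contact_force: [-1.1, 3.7, 5.9]
opening: 0.134
finger_force: 22.9
```

>>> {"method": "send_rows", "body": {
  "steps": [
    [0,0,-0.02,0,-1],
    [0,0,-0.05,0,-1],
    [0,0,-0.08,0,-1],
    [0,0,-0.11,0,-1],
    [0,0,-0.11,0,-1],
    [0,0,-0.11,0,-1]
  ]
}}

```text
time: 3.55
eef_pos: [0.4632, -0.0572, 0.1423]
tcp_rot: [0.743, 0.669, 0.0, 0.001]
contact_force: [-0.3, -0.0, -4.0]
opening: 0.132
finger_force: 21.6
```

```bash
python3 - <<'E'
from h import *
s=ctrl.get_state();print(s['eef_pos'],s['tcp_rot'])
a=shot('scene','s2');b=shot('wrist','w2')
o=np.zeros((480,760,3),np.uint8);o[:,:380]=cv2.resize(a[200:360,220:347],(380,480));o[:,380:]=cv2.resize(b,(380,285),interpolation=3)[0:0] if 0 else 0
o[:285,380:]=cv2.resize(b,(380,285),interpolation=3)
cv2.imwrite('pics/c2.png',o[:,:,::-1])
E
```

```text
[ 0.46318985 -0.05716839  0.14226341] [7.43495204e-01 6.68741067e-01 8.98792146e-05 5.08575977e-04]
```

View pics/c2.png

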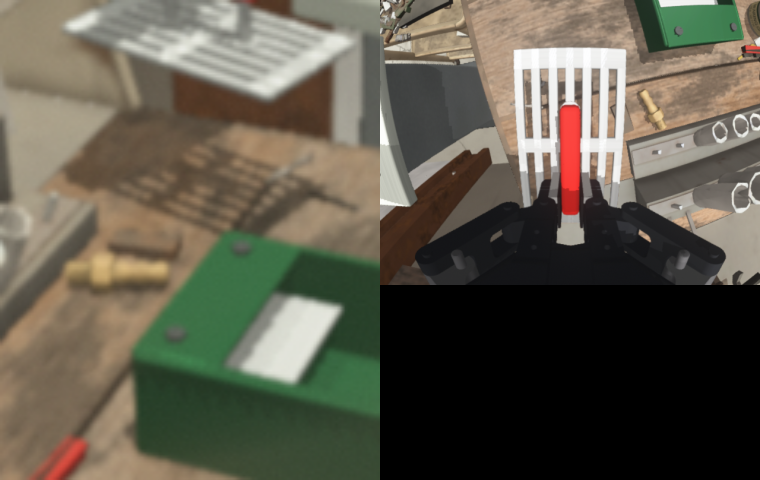

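The bar is held at its near end; the plate is clear of the bench and looks nearly flat. I'll measure its tilt from the plate's apparent width, at its far edge and at its middle.

```bash
cat >> h.py <<'E'
def tilt(im,s,rows=None,W=.084,hi=200,x0=0,x1=640):
    # per row: outer white edges -> the depth at which they are W apart (tool coords x,z)
    m=(im.min(2)>hi); out=[]
    for r in (rows or range(60,300,6)):
        q=[x for x in np.flatnonzero(m[r]) if x0<x<x1]
        if len(q)<4: continue
        e={'eef_pos':np.zeros(3),'tcp_rot':[0,0,0,1]}
        o,a=wray((q[0]-.5,r),e);_,b=wray((q[-1]+.5,r),e)
        t=W/np.linalg.norm(a-b); p=o+t*(a+b)/2
        out.append((r,q[0],q[-1],*p))
    return np.array(out)
E
python3 - <<'E'
from h import *
np.set_printoptions(precision=3,suppress=True)
im=cv2.imread('pics/w2.png')[:,:,::-1]
print(tilt(im,None,x0=190,x1=440))
E
```

```text
[[ 84.    225.    413.      0.097   0.      0.03 ]
 [ 90.    225.    413.      0.094   0.      0.03 ]
 [ 96.    226.    413.      0.091   0.      0.031]
 [102.    225.    413.      0.088   0.      0.03 ]
 [108.    226.    413.      0.086   0.      0.03 ]
 [114.    225.    413.      0.083   0.      0.029]
 [120.    226.    412.      0.08    0.      0.031]
 [126.    226.    413.      0.077   0.      0.03 ]
 [132.    226.    412.      0.075   0.      0.03 ]
 [138.    226.    412.      0.072   0.      0.03 ]
 [144.    227.    412.      0.069   0.      0.031]
 [150.    227.    412.      0.066   0.      0.03 ]
 [156.    227.    412.      0.064   0.      0.03 ]
 [162.    227.    411.      0.061   0.      0.03 ]
 [168.    228.    411.      0.058   0.      0.031]
 [174.    228.    411.      0.055   0.      0.031]
 [180.    228.    411.      0.053   0.      0.03 ]
 [186.    229.    411.      0.05    0.001   0.03 ]
 [192.    229.    410.      0.047   0.      0.031]
 [198.    229.    410.      0.044   0.      0.03 ]
 [204.    229.    410.      0.042   0.      0.03 ]
 [210.    230.    409.      0.038   0.      0.031]
 [216.    230.    409.      0.036   0.      0.03 ]
 [222.    231.    409.      0.033   0.      0.03 ]
 [228.    231.    408.      0.03    0.      0.031]
 [234.    232.    408.      0.027   0.      0.031]
 [240.    232.    408.      0.024   0.      0.03 ]
 [246.    232.    408.      0.021   0.      0.029]
 [252.    233.    407.      0.018   0.      0.03 ]
 [258.    233.    406.      0.015   0.      0.03 ]
 [264.    234.    406.      0.012   0.      0.03 ]
 [270.    234.    405.      0.009   0.      0.03 ]
 [276.    235.    405.      0.006   0.      0.03 ]
 [282.    236.    405.      0.002   0.001   0.03 ]
 [288.    237.    404.     -0.001   0.001   0.031]
 [294.    366.    404.     -0.263   0.139   0.579]]
```

The plate is flat in the grip, with its top 30 mm ahead of the TCP and its far end at tool x = +98 mm. Plan:
1. Rest the far end on the +y lip so the plate tips, near end down.
2. Feed the near end under the -y lip.

First I'll carry it over the basin.

>>> {"method": "send_rows", "body": {
  "steps": [
    [0.03,0.01,-0.02,0,-1],
    [0.065,0.03,-0.02,-3,-1],
    [0.1,0.05,-0.02,-6,-1],
    [0.135,0.07,-0.02,-9,-1],
    [0.17,0.09,-0.02,-12,-1],
    [0.2,0.112,-0.02,-14.2,-1],
    [0.225,0.127,-0.02,-14.2,-1],
    [0.225,0.127,0.0,-14.2,-1],
    [0.225,0.127,0.015,-14.2,-1],
    [0.225,0.127,0.015,-14.2,-1]
  ]
}}

```text
time: 4.65
eef_pos: [0.6096, 0.1527, 0.1213]
tcp_rot: [0.655, 0.755, -0.004, -0.004]
contact_force: [-0.2, -0.1, -3.9]
opening: 0.135
finger_force: 21.5
```

```bash
python3 - <<'E'
from h import *
s=ctrl.get_state();print(s['eef_pos'],s['tcp_rot'],s['contact_force'])
shot('wrist','w3')
E
```

```text
[0.60956414 0.15274327 0.12127262] [ 0.65514165  0.75548527 -0.00410171 -0.00382168] [-0.16194981 -0.1164442  -3.90712084]
```

View pics/w3.png

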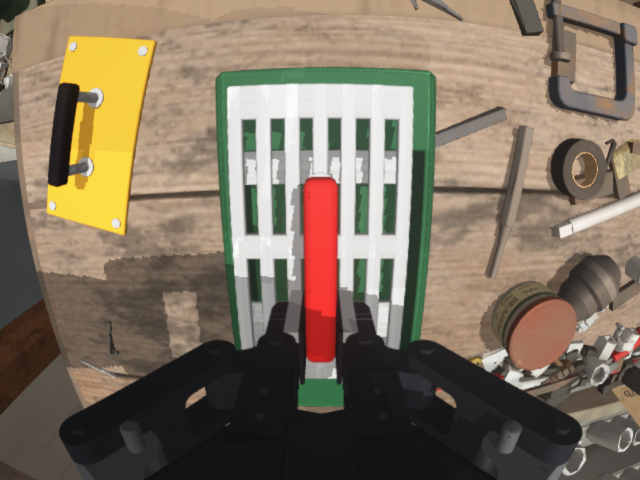

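The plate lies over the basin and is nearly parallel to it. The far rim corners are at (218,75) and (435,72), and the plate's far end is at row 86. I'll work out the offsets.

```bash
python3 - <<'E'
from h import *
np.set_printoptions(precision=4,suppress=True)
s=ctrl.get_state(); im=cv2.imread('pics/w3.png')[:,:,::-1]
h=cv2.cvtColor(im,cv2.COLOR_RGB2HSV); g=((h[...,0]>50)&(h[...,0]<85)&(h[...,1]>90))
for r in (90,120,180,240):
    q=[x for x in np.flatnonzero(g[r]) if 180<x<460]
    a,b=[totool(wonz((x,r),.062,s),s) for x in (q[0]-.5,q[-1]+.5)]
    print(r,q[0],q[-1],a,b,(a[1]+b[1])/2,b[1]-a[1])
for c in (240,330,420):
    q=[y for y in np.flatnonzero(g[:,c]) if 50<y<130]; print(c,q[0],totool(wonz((c,q[0]-.5),.062,s),s))
print(tilt(im,None,rows=[90,100,140,238],x0=180,x1=460))
E
```

```text
90 217 434 [ 0.0979 -0.0548  0.0618] [0.0982 0.0615 0.0609] 0.0033522087947726424 0.11626813357069915
120 217 434 [ 0.0815 -0.055   0.0618] [0.0818 0.0617 0.0609] 0.003354630351823741 0.11675854390194873
180 220 432 [ 0.0486 -0.0545  0.0618] [0.0489 0.0619 0.0609] 0.0036826551618682306 0.11645695379699966
240 224 428 [ 0.0143 -0.0544  0.0618] [0.0146 0.062  0.0609] 0.0037865139228593185 0.1164710318257329
240 71 [ 0.1078 -0.0418  0.0617]
330 68 [0.1079 0.0056 0.0614]
420 71 [0.1084 0.0534 0.061 ]
[[ 90.     227.     412.       0.094    0.0002   0.0325]
 [100.     227.     412.       0.0893   0.0002   0.0323]
 [140.     229.     411.       0.0708   0.0004   0.0337]
 [238.     232.     407.       0.0246   0.0002   0.0313]]
```

>>> {"method": "send_rows", "body": {
  "steps": [
    [0,0.0035,0.01,0,-1],
    [0,0.0035,0.02,0,-1],
    [0,0.0035,0.026,0,-1],
    [0,0.0035,0.03,0,-1],
    [0,0.0035,0.034,0,-1],
    [0,0.0035,0.037,0,-1],
    [0,0.0035,0.037,0,-1]
  ]
}}

```text
time: 5.4
eef_pos: [0.6181, 0.1528, 0.0919]
tcp_rot: [0.655, 0.756, 0.0, 0.002]
contact_force: [-1.1, -4.8, 3.2]
opening: 0.136
finger_force: 22.5
```

```bash
python3 - <<'E'
from h import *
np.set_printoptions(precision=4,suppress=True)
s=ctrl.get_state();print(s['eef_pos'],s['tcp_rot'],s['contact_force'],s['wrist_torque'])
im=shot('wrist','w4'); print(tilt(im,None,rows=list(range(60,270,20)),x0=180,x1=460))
E
```

```text
[0.6181 0.1528 0.0919] [0.655  0.7556 0.0003 0.0015] [-1.1205 -4.8003  3.2352] [-0.4944  0.1742  0.0976]
[[ 80.     221.     417.       0.0974   0.0001   0.0228]
 [100.     222.     416.       0.0887   0.       0.0243]
 [120.     223.     415.       0.0799   0.       0.0255]
 [140.     224.     415.       0.071    0.0002   0.0255]
 [160.     225.     414.       0.0621   0.0002   0.0261]
 [180.     214.     413.       0.0545  -0.0022   0.0162]
 [200.     228.     411.       0.0436   0.0002   0.0282]
 [220.     229.     410.       0.0343   0.0002   0.0278]
 [240.     231.     408.       0.0242   0.0002   0.0291]
 [260.     233.     406.       0.0139   0.0002   0.03  ]]
```

View pics/w4.png

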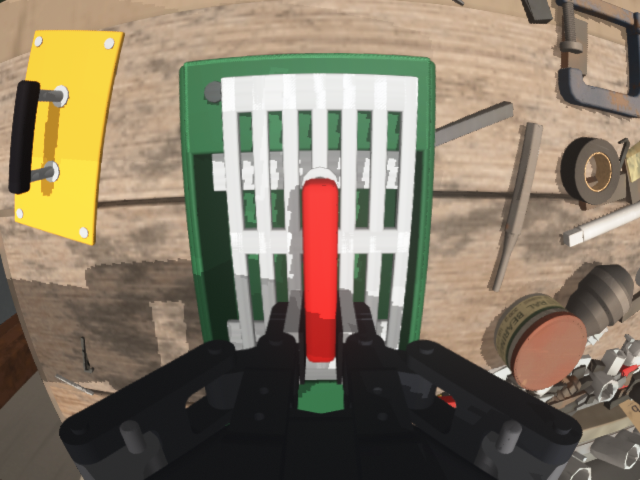

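The plate has tipped about 5°, far end resting on the lip. It sits about 5 mm too far to the right (the basin spans 181–435, the plate 222–418). I'll shift it left and lower further.

>>> {"method": "send_rows", "body": {
  "steps": [
    [0,-0.002,0.003,0,-1],
    [0,-0.005,0.006,0,-1],
    [0,-0.005,0.008,0,-1],
    [0,-0.005,0.01,0,-1],
    [0,-0.005,0.01,0,-1],
    [0,-0.005,0.01,0,-1]
  ]
}}

```text
time: 6.05
eef_pos: [0.6148, 0.1521, 0.0827]
tcp_rot: [0.655, 0.755, 0.002, 0.003]
contact_force: [2.9, -5.9, 3.5]
opening: 0.138
finger_force: 23.2
```

```bash
python3 - <<'E'
from h import *
np.set_printoptions(precision=4,suppress=True)
s=ctrl.get_state();print(s['eef_pos'],s['tcp_rot'],s['contact_force'],s['wrist_torque'])
im=shot('wrist','w5'); print(tilt(im,None,rows=list(range(60,270,20)),x0=180,x1=460))
h=cv2.cvtColor(im,cv2.COLOR_RGB2HSV); g=((h[...,0]>50)&(h[...,0]<85)&(h[...,1]>90))
for r in (90,120,180,240):
    q=[x for x in np.flatnonzero(g[r]) if 160<x<470]
    a,b=[totool(wonz((x,r),.062,s),s) for x in (q[0]-.5,q[-1]+.5)]
    print(r,q[0],q[-1],a,b,(a[1]+b[1])/2,b[1]-a[1])
for c in (240,330,400):
    q=[y for y in np.flatnonzero(g[:,c]) if 40<y<130]; print(c,q[0],totool(wonz((c,q[0]-.5),.062,s),s))
E
```

```text
[0.6148 0.1521 0.0827] [0.6554 0.7553 0.0021 0.0032] [ 2.905  -5.9174  3.5331] [-0.7712 -0.3227 -0.0484]
[[ 80.     214.     426.       0.0959   0.0005   0.0103]
 [100.     215.     424.       0.0878   0.0003   0.0123]
 [120.     217.     423.       0.0797   0.0005   0.0141]
 [140.     219.     421.       0.0713   0.0005   0.0164]
 [160.     220.     419.       0.0628   0.0003   0.0176]
 [180.     214.     418.       0.055   -0.0011   0.0123]
 [200.     224.     415.       0.0449   0.0002   0.0211]
 [220.     227.     413.       0.0354   0.0004   0.0233]
 [240.     229.     410.       0.0254   0.0002   0.0253]
 [260.     232.     407.       0.0146   0.0002   0.0281]]
90 179 446 [ 0.0944 -0.0604  0.02  ] [0.0938 0.0546 0.0209] -0.0028997706327903473 0.1149535485375103
120 180 446 [ 0.0811 -0.0602  0.0201] [0.0806 0.0548 0.0209] -0.002683322024339456 0.11498241360890694
180 183 444 [ 0.0546 -0.0601  0.0201] [0.0542 0.0551 0.021 ] -0.0025215236004693213 0.1152016913461375
240 189 440 [ 0.027  -0.0597  0.0202] [0.0267 0.0554 0.021 ] -0.0021565749362537634 0.11511069585704017
240 52 [ 0.1091 -0.0329  0.0202]
330 49 [0.1092 0.0046 0.0205]
400 51 [0.1096 0.0339 0.0207]
```

The tilt is now 12.3°. The low end is about 4 mm above the ledge, at u ≈ -49 mm, below the lip's underside. I'll feed it 44 mm under the -y lip.

>>> {"method": "send_rows", "body": {
  "steps": [
    [-0.008,-0.002,-0.001,0,-1],
    [-0.017,-0.002,-0.001,0,-1],
    [-0.026,-0.002,-0.001,0,-1],
    [-0.035,-0.002,-0.001,0,-1],
    [-0.044,-0.002,-0.001,0,-1],
    [-0.044,-0.002,-0.001,0,-1],
    [-0.044,-0.002,-0.001,0,-1]
  ]
}}

```text
time: 6.8
eef_pos: [0.6161, 0.109, 0.0812]
tcp_rot: [0.655, 0.755, 0.0, -0.0]
contact_force: [0.5, 0.1, -2.7]
opening: 0.132
finger_force: 22.2
```

```bash
cat > l.py <<'E'
from h import *
import sys
np.set_printoptions(precision=4,suppress=True)
s=ctrl.get_state();print(s['eef_pos'],s['tcp_rot'],s['contact_force'],s['wrist_torque'])
im=shot('wrist',sys.argv[1]); print(tilt(im,None,rows=list(range(50,270,12)),x0=205,x1=430))
h=cv2.cvtColor(im,cv2.COLOR_RGB2HSV); g=((h[...,0]>50)&(h[...,0]<85)&(h[...,1]>90))
for r in (90,180,240):
    q=[x for x in np.flatnonzero(g[r]) if 160<x<470]
    a,b=[totool(wonz((x,r),.062,s),s) for x in (q[0]-.5,q[-1]+.5)]
    print(r,q[0],q[-1],(a[1]+b[1])/2)
for c in (240,330,400):
    q=[y for y in np.flatnonzero(g[:,c]) if 2<y<130]; print(c,q[0],totool(wonz((c,q[0]-.5),.062,s),s))
E
python3 l.py w6
```

```text
[0.6161 0.109  0.0812] [ 0.6554  0.7553  0.     -0.0002] [ 0.5068  0.1361 -2.704 ] [-0.0528 -0.0398 -0.0481]
[[ 62.     272.     365.       0.1381  -0.0011   0.2021]
 [ 74.     214.     426.       0.0983   0.0005   0.0103]
 [ 86.     215.     425.       0.0936   0.0005   0.0117]
 [ 98.     215.     425.       0.0886   0.0005   0.0116]
 [110.     216.     423.       0.0838   0.0003   0.0136]
 [122.     217.     422.       0.0789   0.0003   0.0148]
 [134.     218.     422.       0.0739   0.0005   0.0151]
 [146.     219.     420.       0.0688   0.0003   0.0168]
 [158.     221.     419.       0.0636   0.0005   0.0186]
 [170.     221.     419.       0.0585   0.0004   0.0178]
 [182.     223.     417.       0.0531   0.0004   0.0201]
 [194.     224.     416.       0.0477   0.0004   0.0208]
 [206.     225.     414.       0.042    0.0002   0.0222]
 [218.     227.     413.       0.0362   0.0004   0.0235]
 [230.     228.     412.       0.0306   0.0004   0.0239]
 [242.     230.     410.       0.0242   0.0004   0.026 ]
 [254.     231.     408.       0.0179   0.0002   0.0271]
 [266.     231.     410.       0.0133   0.0006   0.0234]]
90 190 459 0.0025221611301268904
180 194 457 0.0030176058839900197
240 199 452 0.003089774486530684
240 3 [ 0.1314 -0.0331  0.0193]
330 3 [0.1297 0.0046 0.0193]
400 3 [0.1313 0.034  0.0192]
```

View pics/w6.png

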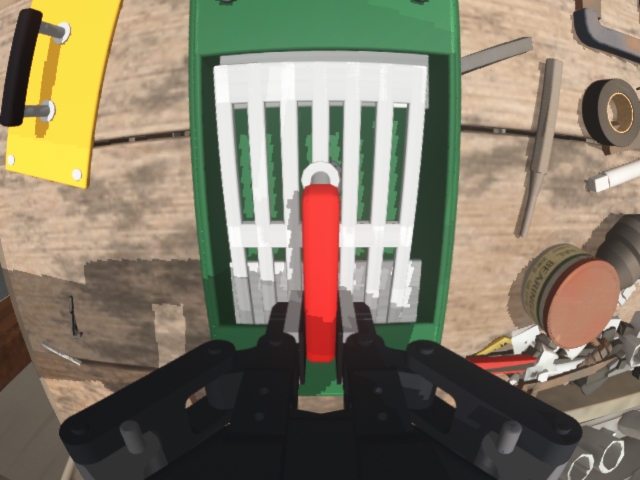

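The near end is under the -y lip. The far end (row 65) is just inside the far lip's edge (row 55), about 5 mm clear. I'll lower it now.

>>> {"method": "send_rows", "body": {
  "steps": [
    [0,0.001,0.004,0,-1],
    [0.001,0.002,0.008,0,-1],
    [0.002,0.002,0.011,0,-1],
    [0.003,0.002,0.014,0,-1],
    [0.003,0.002,0.016,0,-1],
    [0.003,0.002,0.016,0,-1],
    [0.003,0.002,0.016,0,-1]
  ]
}}

```text
time: 7.55
eef_pos: [0.6187, 0.1142, 0.0669]
tcp_rot: [0.655, 0.756, 0.002, 0.0]
contact_force: [-1.7, 4.2, 4.8]
opening: 0.135
finger_force: 23.5
```

```bash
python3 l.py w7
```

```text
[0.6187 0.1142 0.0669] [0.6549 0.7557 0.0016 0.0003] [-1.7473  4.2456  4.8033] [ 0.5366  0.152  -0.0216]
[[ 86.     206.     417.       0.0935  -0.0028   0.011 ]
 [ 98.     206.     419.       0.0884  -0.0024   0.0094]
 [110.     206.     417.       0.0837  -0.0028   0.0106]
 [122.     225.     416.       0.079    0.0007   0.0263]
 [134.     225.     415.       0.0737   0.0004   0.0267]
 [146.     226.     415.       0.0683   0.0007   0.0269]
 [158.     226.     414.       0.0629   0.0004   0.0271]
 [170.     227.     414.       0.0575   0.0007   0.0271]
 [182.     227.     413.       0.0521   0.0004   0.0271]
 [194.     228.     412.       0.0464   0.0004   0.0278]
 [206.     229.     411.       0.0407   0.0004   0.0285]
 [218.     229.     411.       0.0354   0.0004   0.0271]
 [230.     230.     410.       0.0295   0.0004   0.0275]
 [242.     231.     409.       0.0236   0.0004   0.0278]
 [254.     232.     408.       0.0176   0.0004   0.028 ]
 [266.     233.     407.       0.0115   0.0004   0.0281]]
90 170 464 -0.0007719874512409318
180 174 462 -0.00037725600988327765
240 180 457 -0.00019596701731848173
240 3 [ 0.1261 -0.03    0.0051]
330 3 [0.1247 0.0043 0.0052]
400 3 [0.1261 0.031  0.0052]
```

>>> {"method": "send_rows", "body": {
  "steps": [
    [0,0,0.002,0,-1],
    [0,0,0.003,0,-1],
    [0,0,0.003,0,-1],
    [0.005,0,0.002,0,-1],
    [0.01,0,0.002,0,-1],
    [0.015,0,0.002,0,-1],
    [0.018,0,0.002,0,-1],
    [0.018,0,0.002,0,-1],
    [0.018,0,0.002,0,-1]
  ]
}}

```text
time: 8.5
eef_pos: [0.617, 0.1292, 0.0649]
tcp_rot: [0.655, 0.756, 0.001, 0.002]
contact_force: [0.4, -3.6, 6.1]
opening: 0.134
finger_force: 23.7
```

```bash
python3 l.py w8
```

```text
[0.617  0.1292 0.0649] [0.6549 0.7557 0.0005 0.0023] [ 0.3693 -3.6174  6.0643] [-0.6308 -0.0356  0.0657]
[[110.     226.     414.       0.0845   0.0005   0.0293]
 [122.     206.     417.       0.0788  -0.0028   0.0103]
 [134.     206.     418.       0.074   -0.0026   0.0091]
 [146.     206.     420.       0.0693  -0.0022   0.0071]
 [158.     226.     413.       0.0628   0.0002   0.028 ]
 [170.     227.     413.       0.0574   0.0004   0.0281]
 [182.     228.     412.       0.0518   0.0004   0.0289]
 [194.     228.     411.       0.0463   0.0002   0.0288]
 [206.     229.     411.       0.0407   0.0004   0.0285]
 [218.     230.     410.       0.0349   0.0004   0.029 ]
 [230.     231.     409.       0.029    0.0004   0.0294]
 [242.     231.     409.       0.0236   0.0004   0.0278]
 [254.     232.     408.       0.0176   0.0004   0.028 ]
 [266.     233.     406.       0.0111   0.0002   0.0291]]
90 166 465 -0.0013704949265091297
180 171 462 -0.0009927316800960213
240 177 457 -0.0008368065583186125
240 3 [ 0.1252 -0.0294  0.0025]
330 3 [0.1238 0.0042 0.0026]
400 3 [0.1252 0.0305 0.0027]
```

View pics/w8.png

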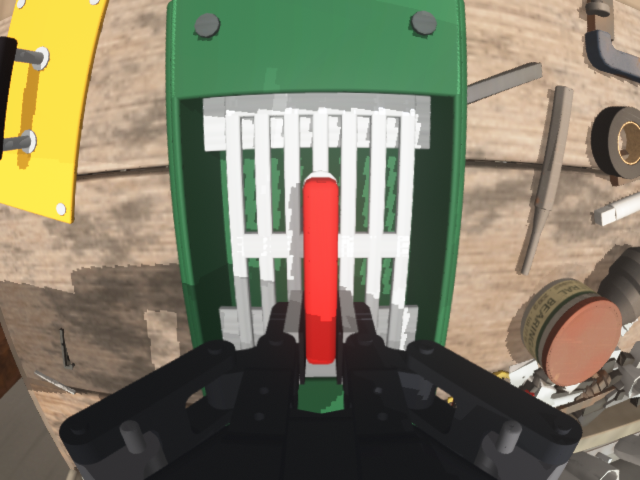

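The plate lies flat with its far end under the far lip (edge at row 95), and it is about centred. I'll release and rise clear.

>>> {"method": "send_rows", "body": {
  "steps": [
    [0.002,0,-0.001,0,-1],
    [0.002,0,-0.001,0,-1],
    [0.002,0,-0.001,0,-0.4],
    [0.002,0,-0.001,0,-0.4],
    [0.002,0,-0.001,0,-0.4],
    [0.002,0,-0.02,0,-0.4],
    [0.002,0,-0.05,0,-0.4],
    [-0.015,0,-0.09,0,-0.4],
    [-0.03,0,-0.13,0,-0.4],
    [-0.03,0,-0.13,0,-0.4],
    [-0.03,0,-0.13,0,-0.4]
  ]
}}

```text
time: 9.65
eef_pos: [0.6198, 0.1007, 0.1944]
tcp_rot: [0.655, 0.755, 0.001, 0.001]
contact_force: [-1.0, -0.2, -0.7]
opening: 0.298
finger_force: 0.0
```

```bash
python3 - <<'E'
from h import *
np.set_printoptions(precision=4,suppress=True)
s=ctrl.get_state();print(s['eef_pos'],s['tcp_rot'],s['contact_force'])
im=shot('wrist','w9');k=redmask(im);k[:,:200]=0;k[:,440:]=0
c=max(cv2.findContours(k,0,1)[0],key=cv2.contourArea);r=cv2.minAreaRect(c);print(r)
b=np.array([totool(wonz(q,.080,s),s) for q in cv2.boxPoints(r)]);print(b,b.mean(0))
E
```

```text
[0.6198 0.1007 0.1944] [0.6553 0.7553 0.0009 0.0006] [-1.0416 -0.2413 -0.6805]
((320.5, 160.5), (103.0, 17.0), 90.0)
[[ 0.0887 -0.0049  0.1144]
 [ 0.0887  0.0063  0.1145]
 [ 0.0185  0.0065  0.1144]
 [ 0.0185 -0.0052  0.1144]] [0.0536 0.0007 0.1144]
```

View pics/w9.png

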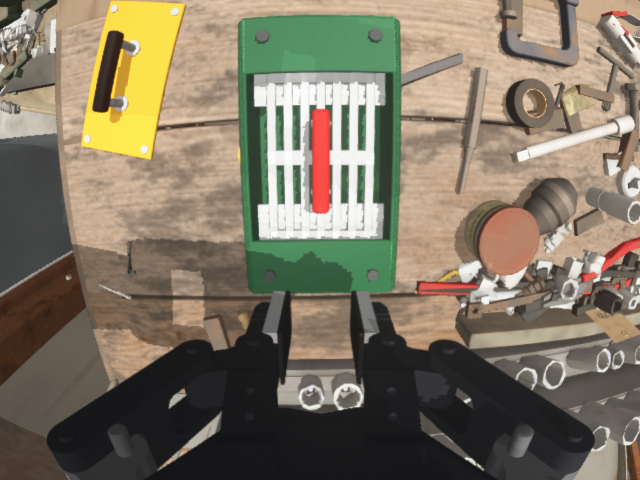

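The plate is seated with both ends under the lips. The opening runs from row 73 to row 240, and the bar from 109 to 212. I'll check the centring.

```bash
python3 - <<'E'
from h import *
np.set_printoptions(precision=4,suppress=True)
s=ctrl.get_state();im=cv2.imread('pics/w9.png')[:,:,::-1]
for r in (17,73,240,292): print(r,totool(wonz((320,r),.062,s),s))
o=[totool(wonz(p,.062,s),s) for p in((248,75),(392,73),(251,240),(388,239))];print(np.array(o),np.mean(o,0))
# plate height: cross bar near rows 85..235
print(tilt(im,None,rows=[95,110,125,145,155,175,195],x0=262,x1=378))
# top view check
t=shot('top','t9');k=redmask(t);k[:140]=0;k[270:]=0;k[:,:200]=0;k[:,350:]=0
c=max(cv2.findContours(k,0,1)[0],key=cv2.contourArea);print(cv2.minAreaRect(c),onz('top',cv2.minAreaRect(c)[0],.077))
E
```

```text
17 [0.1581 0.0003 0.1306]
73 [0.1157 0.0003 0.1305]
240 [-0.0065  0.0003  0.1304]
292 [-0.0492  0.0002  0.1304]
[[ 0.1158 -0.0507  0.1306]
 [ 0.1172  0.0513  0.1305]
 [-0.0065 -0.052   0.1305]
 [-0.0057  0.0516  0.1304]] [0.0552 0.0001 0.1305]
[[ 95.     263.     377.       0.1015   0.0003   0.1396]
 [110.     267.     373.       0.0913   0.0003   0.1599]
 [125.     267.     373.       0.0792   0.0003   0.159 ]
 [145.     268.     373.       0.0632   0.0007   0.1601]
 [155.     268.     373.       0.0553   0.0006   0.159 ]
 [175.     268.     372.       0.0391   0.0002   0.1593]
 [195.     269.     372.       0.0229   0.0006   0.159 ]]Traceback (most recent call last):
  File "<stdin>", line 10, in <module>
ValueError: max() iterable argument is empty
```

The bar centre is within 2 mm of the opening centre. The plate top is level at about 35 mm (37 expected), and the gripper is clear.

```bash
python3 -c "
from plant import ctrl
print(ctrl.sign_off())"
```

```text
the job is handed in; nothing more can be done
None
```

The drain plate lies flat on both ledges with both ends under the lips, centred to within about 2 mm; I let go of it, left the yellow cover untouched, and handed the job in at about 10 s.

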